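Probe the oscillator of an opened satellite receiver

TASK

Switch on the opened satellite receiver by pressing the round power key on its front console fully down and holding it there for a second, then let go and take the signal probe (the slim pen with the straight round barrel and thin bare stem) out of the wooden tool block. Lower its stem through the wider of the two collared ports in the receiver's metal shield, without the probe ever touching the receiver, until the tip is 25 mm below the collar's rim. Finish while still holding it there in the gripper, still, upright and centred in the port, and leave the other things as they are.

Things in the scene. Friction and masses are not known exactly. Their poses are not given: they have to be found in the camera images.
- receiver: Opened round receiver fixed in its cradle: white open shell 200 mm across, rim 65 mm above the bench, circuit board inside and on it an aluminium shield box 100 x 78 mm, lid top at 68 mm, with two collared ports. White console with a grey top, 50 x 92 mm, top at 62 mm, sticks out of the shell on its -x side, with the power key. Origin: centre of the underside on the bench; z up, -x to the console.
- port (a point): Centre of the mouth of the wide collar (29 mm outside), at its rim, 82 mm above the bench, the highest point; 30 mm +x, 8 mm +y of the receiver's origin. Vertical bore 18 mm wide, 18 mm long (14 mm collar, 4 mm lid), then open to the oscillator can 35 mm below the rim. The narrow collar, as high, 18 mm outside, 10 mm bore, is 52 mm away. Axes as the receiver's.
- power_key (a joint): Travel of the sprung power key in m: 0 up, 0.005 fully down against its stop. Springs back by itself; needs 2 N to start moving and 6 N to bottom.
- key_top (a point): Centre of the top of the power key: round rubber key 18 mm across on the console, 125 mm from the receiver's origin along its -x. Its top is 70 mm above the bench when up, 65 mm when fully down (console around it 62 mm; the shell's rim, 65 mm high, begins 16 mm from the key's edge). Moves straight down.
- rack: Wooden tool block fixed on the bench, 70 (x) x 240 (y) x 80 mm high, with three 11 mm holes down through it in a row along its y at -80, 0 and +80 mm; one tool stands upright in each. Origin: centre of the underside.
- probe: Signal probe, a pen 175 mm long, about 70 g: bare metal stem 6 mm thick, 75 mm long, then a straight black round barrel 20 mm thick, 100 mm long, flat top, small clip (5 mm proud) in its top 20 mm. Stands upright in any one of the block's holes, stem down, tip 5 mm above the bench, barrel resting on the block, its top at 180 mm. Origin: the stem's tip; z up to the barrel.
- nut_driver: Bystander: short nut driver with a waisted black handle 27 mm thick, upright in another hole of the block, top 147 mm above the bench. Origin: 5 mm below its tip, z up its axis.
- screwdriver: Bystander: screwdriver with a pear-shaped black and red handle up to 32 mm thick, upright in another hole of the block, top 157 mm above the bench. Origin: 2 mm below its tip, z up its axis.
- battery_a: Bystander: black battery pack 70 x 38 x 20 mm lying on the bench between the receiver and the block. Origin: centre of the underside.
- battery_b: Bystander: black battery pack 70 x 38 x 20 mm lying on the bench on the robot's side of the block. Origin: centre of the underside.
- screw_dish: Bystander: small steel dish with screws, 68 mm across, 20 mm high, behind the receiver. Origin: centre of the underside.
- long_driver: Bystander: screwdriver with a yellow handle, 210 mm long, lying near the right end of the mat. Origin: middle of it, on the bench.
- cover: Bystander: the receiver's white dome cover, lying open side up, 192 mm across, 46 mm high, at the left end of the mat. Origin: centre of the underside.
Mind the look-alikes: they are no part of the job. What is shaped like the probe but green or pink is not meant.

How it is judged:
On the way, in this order (a step that is already met when the one before it is completed fails the run):
1. the power key is held fully down for a second (value of joint power_key above 0.0042 m), for 0.7 s.
2. the key is let go and the probe is gripped and lifted clear out of the block (value of joint power_key below 0.001 m and height (world z) of probe above 0.085 m and contact force between the fingers and probe above 1 N), for 0.1 s.
At the end, for the whole second after the job is handed in: The probe is gripped by the fingers and at rest (under 15 mm/s), touching nothing of the receiver, within 0.09 rad (5 degrees) of upright, its tip 20 to 30 mm below the rim of the wide collar and within 3 mm of the bore's axis; the power key is up again (z of probe in the frame of port between -0.03 and -0.02 m and horizontal distance between probe and port below 0.003 m and angle between probe's own z axis and vertical below 0.09 rad and contact force between the fingers and probe above 1 N and contact force between probe and receiver below 0.05 N and linear speed of probe below 0.015 m/s and value of joint power_key below 0.001 m); the arm keeps its last pose, push and grip.
It fails at once if the probe touches the receiver (contact force between probe and receiver above 0.05 N).
It fails at once if a bystander (other tool, battery, dish or cover) is moved more than 20 mm (distance of any of nut_driver, screwdriver, battery_a, battery_b, screw_dish, long_driver, cover from where it was at the start of the episode above 0.02 m).
It also fails if it takes over 72 s, if anything falls off the work surface, if the arm or the gripper's body presses on something with over 40 N, if the wrist force passes 120 N, or if a joint passes its speed limit or range.

ROBOT

A 6-joint arm with a two-finger parallel gripper is mounted at the origin on the work surface. World frame = base frame: x ahead of the robot, y to its left, z up, the work surface at z = 0. Lengths are in m, angles in rad, forces in N, time in s.
With the tool pointing down it reaches from about 0.35 to 0.775 m from the base axis. Payload 5.5 kg.
Tool frame: the origin (TCP) lies midway between the tips of the shut fingers; the grasp point (between the pads) lies 19 mm behind it; z points along the fingers, y is the line along which they close (so a half turn about z gives the same grasp; the last joint's range is limited). The gripper opens to 85 mm and grips with 20 to 120 N. Pads are 22 mm wide; open, the fingers measure 114 mm over their backs; the gripper's body (76 mm by 85 mm) begins 54 mm behind the grasp point. The pads swing forward as they close: fully open they stand 13 mm farther back than shut.
Start: joints at [-1.382, 0.313, 0.046, 1.304, 0, 1.431], TCP at [0.186, -0.544, 0.231] pointing down, gripper open.
Joint ranges: [-2.76, 2.76], [-0.86, 1.69], [-1.03, 1.26], [-2.2, 2.34], [-1.47, 1.5], [-3.14, 3.14]. Speed limits (rad/s): [2.57, 2.57, 3.14, 3.14, 3.14, 3.14].

INTERFACE

Orientations are given as a rotation vector (axis times angle).
In Python, from plant import sense, vision, workorder, models gives the robot as it stands.
- The arm moves only by the tool apply_moves, never from a script. Its arguments are lists of equal length, an entry for each row: "offset": the shift along the tool's x, y, z in units of 25 mm (1.0 is 25 mm), a list of three; "delta_rot": the turn, a rotation vector about the tool's x, y, z in rad, a list of three. A call has 1 to 5 rows; each row shifts and turns the commanded pose from where the row before left it, along the tool's axes as they then stand; what a row does not reach is not made up. A row lasts 1/10 s, in which the tool goes at most 50 mm and 8.59 degrees, less where a joint would pass 70% of its speed; a pose out of reach is approached as far as the arm can. A call is refused whole if a number of a shift passes 1 or a number of a turn 0.15, either way. A call with a gripper value outside its range is refused whole. "gripper" is the closure, from -1 (fully open) to 1 (shut), set as the call begins (left out, the last holds). The fingers move at their own pace and stop on an object; "grip_force" is the grip in N (left out, the last holds). Time passes only in rows, so rows that do not move let the fingers close. It gives the time, the measured TCP pose, the force, the opening and the grip force at its end, in the units of the state.
- sense(): the state, without advancing time (a new reading comes with each control period).
- vision.grab_frame(name): name is "side" or "top"; returns the picture (480x640x3 uint8, blue, green, red); there is no depth.
- vision.camera_model(name): a dict with "intrinsics" (3x3 intrinsics, pixels), "R" (3x3) and "t" (3): a world point X has camera coordinates R X + t. Camera axes: x right, y down, z forward; pixel columns grow to the right and rows downward; lengths in m; the calibration is good to about 2 mm. A picture is of the moment at which its call begins. camera_model takes no time and is no camera call.
- workorder.finish_job(): hands the job in; it is judged then, once.
Trained networks look in the newest picture that a camera, given by its name, has taken for a name from the list of things; names that differ only in an ending like _2 or _b are one class to them, and where a whole thing is asked for, a point or a joint stands for the part that bears it (a point fixed in the world has none). Each returns a list of dicts, best first, with "confidence" (0 to 1); they miss things now and then, are a little off and sometimes report something else, mostly with a low value. They report only what shows in the picture. A call takes as long as a camera call. They do not tell look-alikes from the thing itself.
- models.search_frame(camera, thing): "box" ([left, top, right, bottom] in pixels, round what is visible of it).
The state is a dict: "clock": time; "q": joint angles; "dq": joint speeds; "joint_efforts": joint torques, N m; "eef_pos": TCP position; "orientation": TCP orientation; "ft_force": force on the tool from outside, world axes, zero at the start; "moment": the same for the moment, N m; "finger_gap": opening from 0.0 (shut) to 1.0 (fully open); "gripper_force": force on a finger pad.
Only numpy, scipy, OpenCV 4.12 (cv2) and the standard library are available. Lean on these libraries where they do the work, as an engineer would, in place of code of your own. Each camera call takes 0.05 s, during which the arm holds its last target. There are 200 camera calls.

## Working session

There is one attempt and no reset: what is moved stays moved. The work goes in short steps, Python scripts to look and compute and a tool call to move; the robot and the scene stay as the last step left them, time stands still between calls to the robot, and variables do not carry over. Pictures are saved under pics/ and viewed, at most 10 in all, crops included, and the job is handed in when it is done.

Besides the shell and the picture viewer there is one more tool, called after "Emit:" in YAML: its name, and indented under it one key for each argument. apply_moves: Moves the arm, as the interface text tells. Its arguments: {"type":"object","properties":{"offset":{"type":"array","items":{"type":"array","items":{"type":"number"}}},"delta_rot":{"type":"array","items":{"type":"array","items":{"type":"number"}}},"gripper":{"type":"number"},"grip_force":{"type":"number"}},"required":["offset","delta_rot"]}

```bash
mkdir -p pics; python3 - <<'E'
from plant import sense, vision, workorder, models
import cv2
s=sense();print(s)
for c in("side","top"):
    cv2.imwrite(f"pics/{c}0.png",vision.grab_frame(c)); m=vision.camera_model(c);print(c,m)
    for t in("receiver","port","key_top","rack","probe","nut_driver","screwdriver"):
        print(c,t,[(round(d["confidence"],2),[round(x) for x in d["box"]]) for d in models.search_frame(c,t)][:4])
E
```

```text
{'clock': 0.0, 'q': array([-1.38157048e+00,  3.14006438e-01,  4.49478848e-02,  1.30359226e+00,
       -3.83444672e-05,  1.43119626e+00]), 'dq': array([-7.30291059e-05,  1.65558946e-04,  1.33817076e-03, -6.96012708e-04,
       -2.23187206e-04,  2.15656206e-03]), 'joint_efforts': array([ 9.01628084e-06, -4.80629182e+01,  2.98530918e+01,  1.94419204e-02,
       -7.85575253e-05, -3.06410449e-06]), 'eef_pos': array([ 0.18556616, -0.54367937,  0.23039272]), 'orientation': array([-3.09739906e+00, -5.13891400e-01,  1.32407685e-04]), 'ft_force': array([-0.2146192 ,  1.09325657,  0.90990367]), 'moment': array([ 0.041886  , -0.00732206,  0.00133101]), 'gripper_force': 0.0, 'finger_gap': 0.9990069889334418}
side {'intrinsics': array([[520.0411714 ,   0.        , 312.84723531],
       [  0.        , 520.0411714 , 244.9533404 ],
       [  0.        ,   0.        ,   1.        ]]), 'R': array([[ 0.88279336, -0.46928795, -0.02108769],
       [-0.31366961, -0.55544864, -0.77012219],
       [ 0.34969594,  0.68647333, -0.63754774]]), 't': array([-0.46700023,  0.24404227,  1.30409332])}
side receiver [(
[... 537 characters left out ...]
64,   0.        , 320.64416776],
       [  0.        , 538.58141164, 241.84581685],
       [  0.        ,   0.        ,   1.        ]]), 'R': array([[-0.01543549, -0.99970246, -0.01888761],
       [-0.9983745 ,  0.01644599, -0.05457   ],
       [ 0.05486439,  0.01801459, -0.99833129]]), 't': array([0.04027324, 0.54549521, 1.47544188])}
top receiver [(0.88, [219, 191, 293, 289])]
top port [(0.85, [219, 195, 296, 286])]
top key_top [(0.45, [323, 197, 338, 222])]
top rack [(0.83, [384, 210, 482, 253])]
top probe [(0.68, [438, 181, 456, 198]), (0.59, [393, 265, 404, 277]), (0.57, [427, 225, 442, 237]), (0.55, [459, 175, 473, 188])]
top nut_driver []
top screwdriver [(0.57, [395, 220, 412, 232])]
```

View pics/side0.png

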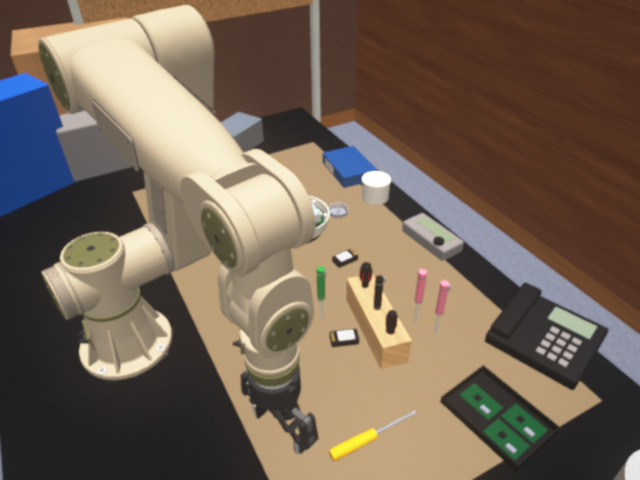

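View pics/top0.png

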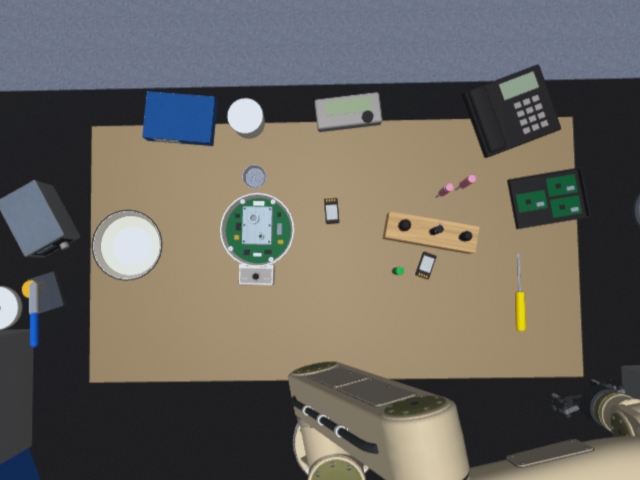

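Side view: the rack's three black tools are a pear-shaped red/black handle at (366,274), a slim straight barrel at (379,292) and a short handle at (391,320). Top view: the receiver is at (257,229), with the console and key at (256,275). The rack tools are at (405,225), (437,229) and (466,236).

Could be taken for the probe (top view): black (405,225), black (437,229), black (466,236), green (399,271), pink (446,189) and pink (467,182). I choose the middle one, (437,229), and check it in a crop.

```bash
python3 - <<'E'
import cv2, numpy as np
t=cv2.imread("pics/top0.png");s=cv2.imread("pics/side0.png")
a=cv2.resize(t[185:293,205:305],(400,432),interpolation=cv2.INTER_CUBIC)
b=cv2.resize(t[205:260,380:485],(400,210),interpolation=cv2.INTER_CUBIC)
c=cv2.resize(s[255:345,340:420],(340,382),interpolation=cv2.INTER_CUBIC)
o=np.zeros((600,800,3),np.uint8);o[:432,:400]=a;o[:210,400:]=b;o[210:592,400:740]=c
cv2.imwrite("pics/crop1.png",o)
E
```

```text
(no output)
```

View pics/crop1.png

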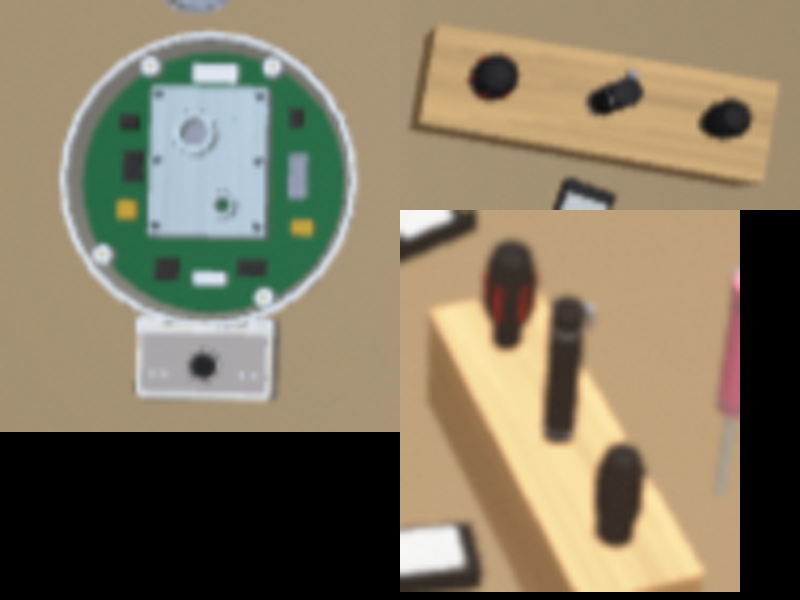

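The crop confirms the middle tool: a slim straight barrel with a clip on its +x side. The wide port is at about top (253.8,218.3), the narrow port at (260.5,236.3) and the key at (255.8,276.5).

```bash
cat > h.py <<'E'
import numpy as np, cv2
from scipy.spatial.transform import Rotation as R
from scipy.optimize import least_squares
from plant import sense, vision
def ray(c,uv,z):
    m=vision.camera_model(c);o=-m["R"].T@m["t"]
    d=m["R"].T@np.linalg.inv(m["intrinsics"])@np.array([*uv,1.])
    return o+d*(z-o[2])/d[2]
def proj(c,X):
    m=vision.camera_model(c);p=(m["R"]@np.atleast_2d(X).T).T+m["t"]
    p=p@m["intrinsics"].T;return p[:,:2]/p[:,2:]
def togo(pos,yaw=None):
    """shift in units and rotation to reach pos (tool down, tool y at yaw from world x)"""
    s=sense();r=R.from_rotvec(s["orientation"]);d=r.inv().apply(np.array(pos)-s["eef_pos"])/.025
    print("tcp",s["eef_pos"].round(4),"t",s["clock"],"shift",d.round(2),"F",s["ft_force"].round(1),"gap",round(s["finger_gap"],3))
    if yaw is not None:
        best=None
        for y in(yaw,yaw+np.pi):
            Y=np.array([np.cos(y),np.sin(y),0]);Z=np.array([0,0,-1.]);T=R.from_matrix(np.c_[np.cross(Y,Z),Y,Z])
            v=(r.inv()*T).as_rotvec()
            if best is None or np.linalg.norm(v)<np.linalg.norm(best):best=v
        print("rot",best.round(3),"q",s["q"].round(2))
E
python3 - <<'E'
from h import *
t=cv2.imread("pics/top0.png");g=cv2.cvtColor(t,cv2.COLOR_BGR2GRAY).astype(float)
# key: dark blob centroid
def cen(x0,x1,y0,y1,f):
    w=f(t[y0:y1,x0:x1].astype(float));yy,xx=np.mgrid[y0:y1,x0:x1];return (w*xx).sum()/w.sum(),(w*yy).sum()/w.sum()
k=cen(250,262,270,283,lambda a:np.clip(110-a.mean(2),0,None)**1)
n=cen(257,265,232,241,lambda a:np.clip((a[...,1]-a[...,2])-20,0,None))
w=cen(246,262,210,226,lambda a:np.clip(a.mean(2)-205,0,None))
print("px",k,n,w)
K=ray("top",k,.07);N=ray("top",n,.07);W=ray("top",w,.082);print("key",K,"narrow",N,"wide",W)
# shell rim outer: white mask contour
m=(t.min(2)>185).astype(np.uint8);pts=[]
cx,cy=256.8,230
for a in np.linspace(0,2*np.pi,180,endpoint=False):
    r=np.arange(30,42,.25);u=cv2.remap(t.min(2).astype(np.float32),(cx+r*np.cos(a)).astype(np.float32)[None],(cy+r*np.sin(a)).astype(np.float32)[None],1)[0]
    if u.max()<180: continue
    i=u.argmax();j=i
    while j<len(u)-1 and u[j]>(u.max()+115)/2:j+=1
    if 40<np.degrees(a)<140: continue
    pts.append(ray("top",(cx+r[j]*np.cos(a),cy+r[j]*np.sin(a)),.065)[:2])
pts=np.array(pts)
f=least_squares(lambda p:np.hypot(*(pts-p[:2]).T)-p[2],[*pts.mean(0),.1],loss="soft_l1",f_scale=.001);print("shell",f.x,len(pts))
C=f.x[:2]
d=C-K[:2];print("dist key",np.hypot(*d),"yaw",np.arctan2(d[1],d[0]))
# joint fit
def res(p):
    c,s=np.cos(p[2]),np.sin(p[2]);M=np.array([[c,-s],[s,c]])
    return np.r_[p[:2]-C,M@[-.125,0]+p[:2]-K[:2],M@[.03,.008]+p[:2]-W[:2]]
q=least_squares(res,[*C,0.]);print("rec",q.x,"res mm",(q.fun*1e3).round(1))
c,s=np.cos(q.x[2]),np.sin(q.x[2]);M=np.array([[c,-s],[s,c]]);print("key",M@[-.125,0]+q.x[:2],"port",M@[.03,.008]+q.x[:2])
# rack
rc=[ray("top",p,.08)[:2] for p in((389.7,211.6),(479.2,226.5),(475,253),(385,237))]
print("rack corners",rc,"centre",np.mean(rc,0),"len",np.hypot(*(rc[0]-rc[1])),"yaw",np.arctan2(*(rc[0]-rc[1])[::-1])-np.pi/2)
# side: probe barrel top and base centre
print("side top",ray("side",(340+168/4.25,255+(305-210)/4.25),.18),"base",ray("side",(340+158/4.25,255+(435-210)/4.25),.08))
print("top: probe base",ray("top",(380+200/3.81,205+103/3.81),.08),"toppt",ray("top",(380+230/3.81,205+92/3.81),.18))
E
```

```text
px (np.float64(255.33368938261054), np.float64(276.0745567186499)) (np.float64(260.6222222222222), np.float64(236.12777777777777)) (np.float64(nan), np.float64(nan))
key [0.45465156 0.20591277 0.07      ] narrow [0.56101107 0.19080348 0.07      ] wide [nan nan nan]
shell [0.57973171 0.20215806 0.10079542] 131
dist key 0.12513649366645926 yaw -0.030009402203893525<stdin>:5: RuntimeWarning: invalid value encountered in scalar divide
Traceback (most recent call last):
ValueError: Residuals are not finite in the initial point.
```

```bash
python3 - <<'E'
from h import *
C=np.array([.57973,.20216]);K=np.array([.45465,.20591]);W=ray("top",(253.4,217.9),.082);print("W",W)
def res(p):
    c,s=np.cos(p[2]),np.sin(p[2]);M=np.array([[c,-s],[s,c]])
    return np.r_[p[:2]-C,M@[-.125,0]+p[:2]-K,M@[.03,.008]+p[:2]-W[:2]]
q=least_squares(res,[*C,0.]);print("rec",q.x,"res mm",(q.fun*1e3).round(1))
c,s=np.cos(q.x[2]),np.sin(q.x[2]);M=np.array([[c,-s],[s,c]]);print("key",M@[-.125,0]+q.x[:2],"port",M@[.03,.008]+q.x[:2])
rc=np.array([ray("top",p,.08)[:2] for p in((389.7,211.6),(479.2,226.5),(475,253),(385,237))])
print("rack",rc.round(3),rc.mean(0),"len",np.hypot(*(rc[0]-rc[1])),"yaw",np.arctan2(*(rc[0]-rc[1])[::-1])-np.pi/2)
print("side top",ray("side",(340+168/4.25,255+(305-210)/4.25),.18),"base",ray("side",(340+158/4.25,255+(435-210)/4.25),.08))
print("top: base",ray("top",(380+200/3.81,205+103/3.81),.08),"toppt",ray("top",(380+230/3.81,205+92/3.81),.18))
yaw=np.arctan2(*(rc[0]-rc[1])[::-1])
togo((.4,-.3,.23),yaw)
E
```

```text
W [0.60904359 0.20801952 0.082     ]
rec [ 0.57936022  0.20157663 -0.03542475] res mm [-0.4 -0.6 -0.2  0.1  0.6  0.5]
key [0.45443864 0.2060038 ] port [0.60962473 0.20850909]
rack [[ 0.62  -0.154]
 [ 0.576 -0.388]
 [ 0.506 -0.375]
 [ 0.553 -0.14 ]] [ 0.56371452 -0.26429609] len 0.23856782707939356 yaw -0.1837467467209093
side top [ 0.56714037 -0.26567018  0.18      ] base [ 0.56621123 -0.26766295  0.08      ]
top: base [ 0.56358347 -0.26526938  0.08      ] toppt [ 0.56338529 -0.26574402  0.18      ]
tcp [ 0.1857 -0.5442  0.2313] t 0.8 shift [11.27 -6.48  0.05] F [ 0.1 -0.7  0.4] gap 0.998
rot [0.    0.    0.513] q [-1.38  0.31  0.05  1.3  -0.    1.43]
```

Emit:
apply_moves:
  offset:
    - [1, -0.5, 0]
    - [1, -0.5, 0]
    - [1, -0.5, 0]
    - [1, -0.5, 0]
    - [1, -0.5, 0]
  delta_rot:
    - [0, 0, 0]
    - [0, 0, 0]
    - [0, 0, 0]
    - [0, 0, 0]
    - [0, 0, 0]
  gripper: 1

```text
clock: 1.3
eef_pos: [0.2845, -0.4439, 0.2314]
orientation: [3.099, 0.514, 0.0]
ft_force: [0.6, -0.6, 0.1]
finger_gap: 0.142
gripper_force: 0.0
```

Emit:
apply_moves:
  offset:
    - [0, 0, 0]
    - [0, 0, 0]
    - [0, 0, 0]
    - [0, 0, 0]
    - [0, 0, 0]
  delta_rot:
    - [0, 0, -0.13]
    - [0, 0, -0.13]
    - [0, 0, -0.13]
    - [0, 0, -0.13]
    - [0, 0, -0.13]

```text
clock: 1.8
eef_pos: [0.2839, -0.4447, 0.2314]
orientation: [2.768, 1.484, -0.0]
ft_force: [-0.3, 0.7, 0.3]
finger_gap: -0.002
gripper_force: 0.0
```

Emit:
apply_moves:
  offset:
    - [0, 0, 0]
    - [0, 0, 0]
    - [0, 0, 0]
    - [0, 0, 0]
    - [0, 0, 0]
  delta_rot:
    - [0, 0, -0.13]
    - [0, 0, -0.13]
    - [0, 0, -0.13]
    - [0, 0, -0.13]
    - [0, 0, -0.13]

```text
clock: 2.3
eef_pos: [0.2838, -0.4448, 0.2314]
orientation: [2.15, 2.291, -0.0]
ft_force: [0.1, 0.3, 0.6]
finger_gap: -0.002
gripper_force: 0.0
```

Emit:
apply_moves:
  offset:
    - [0, 0, 0]
    - [0, 0, 0]
    - [0, 0, 0]
    - [0, 0, 0]
    - [0, 0, 0]
  delta_rot:
    - [0, 0, -0.13]
    - [0, 0, -0.13]
    - [0, 0, -0.13]
    - [0, 0, -0.13]
    - [0, 0, -0.13]

```text
clock: 2.8
eef_pos: [0.2838, -0.4447, 0.2314]
orientation: [1.306, 2.857, -0.0]
ft_force: [0.8, -0.4, -0.6]
finger_gap: -0.005
gripper_force: 0.0
```

Emit:
apply_moves:
  offset:
    - [0, 0, 0]
    - [0, 0, 0]
    - [0, 0, 0]
    - [0, 0, 0]
    - [0, 0, 0]
  delta_rot:
    - [0, 0, -0.13]
    - [0, 0, -0.13]
    - [0, 0, -0.13]
    - [0, 0, -0.14]
    - [0, 0, -0.14]

```text
clock: 3.3
eef_pos: [0.2838, -0.4447, 0.2314]
orientation: [0.293, 3.128, -0.0]
ft_force: [0.0, 1.2, -0.5]
finger_gap: -0.003
gripper_force: 0.0
```

```bash
python3 - <<'E'
from h import *
togo((.43,-.1,.23),np.pi/2-.184);togo((.4545,.206,.23))
E
```

```text
tcp [ 0.2838 -0.4447  0.2314] t 3.3 shift [-3.18 14.64  0.05] F [ 0.   1.2 -0.5] gap -0.003
rot [-0.     0.    -0.003] q [-1.16  0.22 -0.08  1.27 -0.   -0.97]
tcp [ 0.2838 -0.4447  0.2314] t 3.3 shift [-1.87 26.84  0.05] F [ 0.   1.2 -0.5] gap -0.003
```

Emit:
apply_moves:
  offset:
    - [-0.3, 1, 0]
    - [-0.3, 1, 0]
    - [-0.3, 1, 0]
    - [-0.3, 1, 0]
    - [-0.3, 1, 0]
  delta_rot:
    - [0, 0, 0]
    - [0, 0, 0]
    - [0, 0, 0]
    - [0, 0, 0]
    - [0, 0, 0]

```text
clock: 3.8
eef_pos: [0.3449, -0.3283, 0.2314]
orientation: [0.303, 3.127, -0.0]
ft_force: [0.0, -0.0, -0.1]
finger_gap: 0.003
gripper_force: 0.0
```

Emit:
apply_moves:
  offset:
    - [-0.2, 1, 0]
    - [-0.2, 1, 0]
    - [-0.2, 1, 0]
    - [-0.2, 1, 0]
    - [-0.2, 1, 0]
  delta_rot:
    - [0, 0, 0]
    - [0, 0, 0]
    - [0, 0, 0]
    - [0, 0, 0]
    - [0, 0, 0]

```text
clock: 4.3
eef_pos: [0.3934, -0.2104, 0.2315]
orientation: [0.302, 3.127, -0.001]
ft_force: [0.2, -0.3, 0.1]
finger_gap: 0.003
gripper_force: 0.0
```

Emit:
apply_moves:
  offset:
    - [-0.1, 1, 0]
    - [-0.1, 1, 0]
    - [-0.1, 1, 0]
    - [-0.1, 1, 0]
    - [-0.1, 1, 0]
  delta_rot:
    - [0, 0, 0]
    - [0, 0, 0]
    - [0, 0, 0]
    - [0, 0, 0]
    - [0, 0, 0]

```text
clock: 4.8
eef_pos: [0.4295, -0.09, 0.2315]
orientation: [0.302, 3.126, -0.0]
ft_force: [1.3, -0.3, -0.1]
finger_gap: 0.005
gripper_force: 0.0
```

Emit:
apply_moves:
  offset:
    - [0.1, 1, 0]
    - [0.1, 1, 0]
    - [0.1, 1, 0]
    - [0.1, 1, 0]
    - [0.1, 1, 0]
  delta_rot:
    - [0, 0, 0]
    - [0, 0, 0]
    - [0, 0, 0]
    - [0, 0, 0]
    - [0, 0, 0]

```text
clock: 5.3
eef_pos: [0.441, 0.0351, 0.2315]
orientation: [0.302, 3.126, -0.0]
ft_force: [0.0, -0.6, -0.7]
finger_gap: -0.004
gripper_force: 0.0
```

Emit:
apply_moves:
  offset:
    - [0.1, 1, 0.5]
    - [0.1, 1, 0.5]
    - [0.1, 1, 0.5]
    - [0.1, 1, 0.5]
    - [0.1, 1, 0.5]
  delta_rot:
    - [0, 0, 0]
    - [0, 0, 0]
    - [0, 0, 0]
    - [0, 0, 0]
    - [0, 0, 0]

```text
clock: 5.8
eef_pos: [0.4527, 0.1602, 0.1684]
orientation: [0.302, 3.126, 0.0]
ft_force: [0.3, 0.9, -0.4]
finger_gap: 0.001
gripper_force: 0.0
```

```bash
python3 - <<'E'
from h import *
togo((.4545,.206,.085),np.pi/2-.184)
E
```

```text
tcp [0.4527 0.1602 0.1684] t 5.8 shift [0.28 1.81 3.34] F [ 0.3  0.9 -0.4] gap 0.001
rot [ 0.     0.001 -0.009] q [ 0.17  0.16 -0.31  1.1  -0.    0.37]
```

Emit:
apply_moves:
  offset:
    - [0.07, 0.45, 0.6]
    - [0.07, 0.45, 0.6]
    - [0.07, 0.45, 0.6]
    - [0.07, 0.46, 0.6]
    - [0, 0, 0.6]
  delta_rot:
    - [0, 0, 0]
    - [0, 0, 0]
    - [0, 0, 0]
    - [0, 0, 0]
    - [0, 0, 0]

```text
clock: 6.3
eef_pos: [0.4546, 0.206, 0.0933]
orientation: [0.3, 3.127, 0.001]
ft_force: [-0.7, -0.7, 0.7]
finger_gap: -0.001
gripper_force: 0.0
```

```bash
python3 - <<'E'
from h import *
togo((.4545,.206,.064),np.pi/2-.184)
f=vision.grab_frame("top");cv2.imwrite("pics/k1.png",f)
g=vision.grab_frame("side")
o=np.hstack([cv2.resize(f[180:300,200:320],(400,400),interpolation=2),cv2.resize(g[170:260,270:360],(400,400),interpolation=2)])
cv2.imwrite("pics/k2.png",o);print(proj("side",[(.4545,.206,.07),(.4545,.206,.09),(.6096,.2085,.082)]))
E
```

```text
tcp [0.4546 0.206  0.0933] t 6.3 shift [ 0.01 -0.    1.17] F [-0.7 -0.7  0.7] gap -0.001
rot [ 0.001  0.001 -0.007] q [ 0.26  0.26 -0.39  0.93  0.    0.46]
[[258.19640271 222.66509011]
 [257.60419745 217.30390299]
 [303.65498071 204.16423705]]
```

View pics/k2.png

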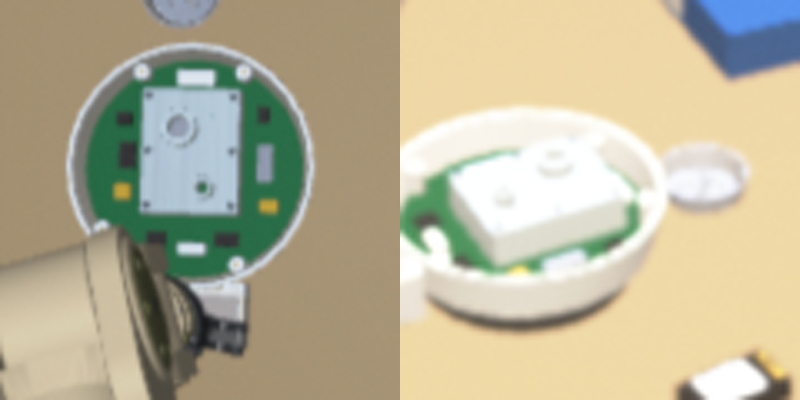

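The top half shows the closed gripper over the console, with the wide port at top (253.8,218). The side half shows the wide collar at about (305,206). Now I press the key.

Emit:
apply_moves:
  offset:
    - [0, 0, 0.4]
    - [0, 0, 0.3]
    - [0, 0, 0.2]
    - [0, 0, 0.15]
    - [0, 0, 0.1]
  delta_rot:
    - [0, 0, 0]
    - [0, 0, 0]
    - [0, 0, 0]
    - [0, 0, 0]
    - [0, 0, 0]

```text
clock: 6.9
eef_pos: [0.4545, 0.2047, 0.0652]
orientation: [0.303, 3.127, -0.0]
ft_force: [-2.1, -0.9, 6.4]
finger_gap: -0.003
gripper_force: 2.9
```

Emit:
apply_moves:
  offset:
    - [0, 0, 0.06]
    - [0, 0, 0]
    - [0, 0, 0]
    - [0, 0, 0]
    - [0, 0, 0]
  delta_rot:
    - [0, 0, 0]
    - [0, 0, 0]
    - [0, 0, 0]
    - [0, 0, 0]
    - [0, 0, 0]

```text
clock: 7.4
eef_pos: [0.4545, 0.2047, 0.065]
orientation: [0.302, 3.126, -0.0]
ft_force: [-5.5, -1.6, 12.3]
finger_gap: 0.003
gripper_force: 6.1
```

Emit:
apply_moves:
  offset:
    - [0, 0, 0]
    - [0, 0, 0]
    - [0, 0, 0]
    - [0, 0, 0]
    - [0, 0, 0]
  delta_rot:
    - [0, 0, 0]
    - [0, 0, 0]
    - [0, 0, 0]
    - [0, 0, 0]
    - [0, 0, 0]

```text
clock: 7.9
eef_pos: [0.4545, 0.2047, 0.0649]
orientation: [0.302, 3.126, -0.0]
ft_force: [-4.1, -2.0, 12.1]
finger_gap: 0.001
gripper_force: 6.1
```

Emit:
apply_moves:
  offset:
    - [0, 0, 0]
    - [0, 0, 0]
    - [0, 0, 0]
  delta_rot:
    - [0, 0, 0]
    - [0, 0, 0]
    - [0, 0, 0]

```text
clock: 8.2
eef_pos: [0.4545, 0.2047, 0.0649]
orientation: [0.302, 3.126, -0.0]
ft_force: [-4.4, -2.5, 12.2]
finger_gap: 0.002
gripper_force: 6.1
```

Emit:
apply_moves:
  offset:
    - [0, 0, -0.5]
    - [0, 0, -1]
    - [0, 0, -1]
    - [0, 0, -1]
    - [0, 0, -1]
  delta_rot:
    - [0, 0, 0]
    - [0, 0, 0]
    - [0, 0, 0]
    - [0, 0, 0]
    - [0, 0, 0]

```text
clock: 8.7
eef_pos: [0.4545, 0.2049, 0.1771]
orientation: [0.302, 3.127, 0.0]
ft_force: [0.2, -0.5, -0.7]
finger_gap: -0.001
gripper_force: 0.0
```

Emit:
apply_moves:
  offset:
    - [0, -0.5, -1]
    - [0, -1, -0.8]
    - [0, -1, -0.5]
    - [0, -1, 0]
    - [0, -1, 0]
  delta_rot:
    - [0, 0, 0]
    - [0, 0, 0]
    - [0, 0, 0]
    - [0, 0, 0]
    - [0, 0, 0]
  gripper: 0

```text
clock: 9.2
eef_pos: [0.4331, 0.0936, 0.2342]
orientation: [0.302, 3.125, 0.0]
ft_force: [0.4, -0.9, -0.3]
finger_gap: 0.5
gripper_force: 0.0
```

```bash
python3 - <<'E'
from h import *
togo((.565,-.2655,.225),np.pi/2-.184)
E
```

```text
tcp [0.4331 0.0936 0.2342] t 9.2 shift [ -7.93 -13.09   0.38] F [ 0.4 -0.9 -0.3] gap 0.5
rot [ 0.     0.002 -0.009] q [ 0.03  0.06 -0.26  1.25 -0.    0.22]
```

Emit:
apply_moves:
  offset:
    - [-0.5, -1, 0]
    - [-0.6, -1, 0]
    - [-0.6, -1, 0]
    - [-0.6, -1, 0]
    - [-0.6, -1, 0]
  delta_rot:
    - [0, 0, 0]
    - [0, 0, 0]
    - [0, 0, 0]
    - [0, 0, 0]
    - [0, 0, 0]

```text
clock: 9.7
eef_pos: [0.4805, -0.0434, 0.2337]
orientation: [0.303, 3.126, -0.0]
ft_force: [0.3, 0.3, 0.3]
finger_gap: 0.498
gripper_force: 0.0
```

Emit:
apply_moves:
  offset:
    - [-0.6, -1, 0]
    - [-0.6, -1, 0]
    - [-0.6, -1, 0]
    - [-0.6, -1, 0]
    - [-0.6, -1, 0]
  delta_rot:
    - [0, 0, 0]
    - [0, 0, 0]
    - [0, 0, 0]
    - [0, 0, 0]
    - [0, 0, 0]

```text
clock: 10.2
eef_pos: [0.5301, -0.1805, 0.2335]
orientation: [0.303, 3.127, -0.0]
ft_force: [-0.7, -0.1, -0.0]
finger_gap: 0.499
gripper_force: 0.0
```

```bash
python3 - <<'E'
from h import *
s=sense();togo((.565,-.2655,.225),np.pi/2-.184)
f=vision.grab_frame("top");g=vision.grab_frame("side");cv2.imwrite("pics/t3.png",f);cv2.imwrite("pics/s3.png",g)
a=cv2.resize(g[190:225,285:325],(400,350),interpolation=2)
u=proj("side",[s["eef_pos"]])[0];print(u, proj("top",[s["eef_pos"]]))
x,y=int(u[0]),int(u[1])
b=cv2.resize(g[y-60:y+90,x-50:x+70],(400,500),interpolation=2)
o=np.zeros((500,800,3),np.uint8);o[:350,:400]=a;o[:,400:]=b;cv2.imwrite("pics/c3.png",o);print(x,y)
E
```

```text
tcp [ 0.5301 -0.1805  0.2335] t 10.2 shift [-2.02 -3.07  0.34] F [-0.7 -0.1 -0. ] gap 0.499
rot [-0.     0.    -0.009] q [-0.47  0.28  0.01  1.3   0.   -0.28]
[347.36011783 244.16184583] [[409.02800844 242.07395964]]
347 244
```

View pics/c3.png

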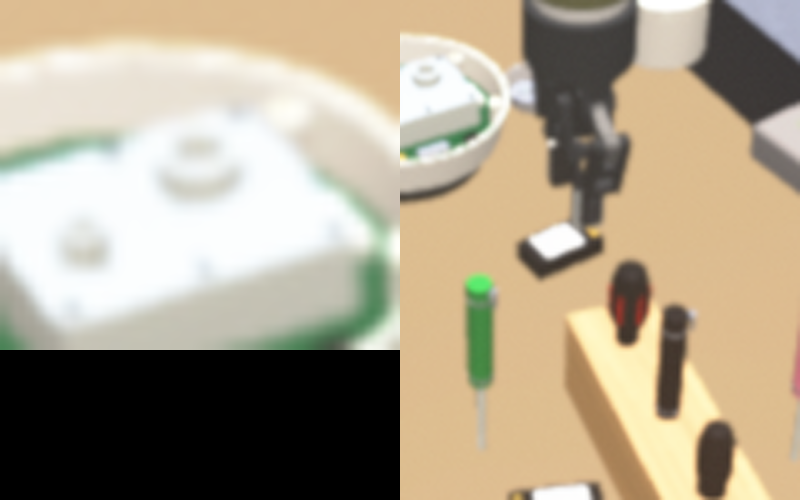

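The left part shows the wide collar's mouth at about side (304.4,204.6); my model predicts (303.7,204.2), so they agree. The right part shows the probe barrel from (379.8,279) down to (377.5,307.5), which matches my estimate. Next I move above the probe.

Emit:
apply_moves:
  offset:
    - [-0.5, -0.75, 0.1]
    - [-0.5, -0.75, 0.1]
    - [-0.5, -0.77, 0]
    - [-0.5, -0.8, 0]
    - [0, 0, 0]
  delta_rot:
    - [0, 0, 0]
    - [0, 0, 0]
    - [0, 0, 0]
    - [0, 0, -0.008]
    - [0, 0, 0]

```text
clock: 10.8
eef_pos: [0.5647, -0.2659, 0.2279]
orientation: [0.293, 3.128, -0.001]
ft_force: [0.8, 0.0, 0.3]
finger_gap: 0.5
gripper_force: 0.0
```

```bash
python3 - <<'E'
from h import *
s=sense();togo((.565,-.266,.118),np.pi/2-.184)
f=vision.grab_frame("top");g=vision.grab_frame("side");cv2.imwrite("pics/t4.png",f);cv2.imwrite("pics/s4.png",g)
u=proj("side",[s["eef_pos"],(.565,-.266,.18),(.565,-.266,.08)]);print(u)
b=cv2.resize(g[200:330,330:430],(600,600*13//10*10//13),interpolation=2)
cv2.imwrite("pics/c4.png",cv2.resize(g[200:320,330:430],(500,600),interpolation=2))
E
```

```text
tcp [ 0.5647 -0.2659  0.2279] t 10.8 shift [-0.01  0.    4.4 ] F [0.8 0.  0.3] gap 0.5
rot [-0.     0.    -0.003] q [-0.57  0.41  0.18  1.34 -0.   -0.38]
[[379.95628838 262.27746919]
 [378.83431046 277.74818555]
 [376.38148478 307.68251267]]
```

View pics/c4.png

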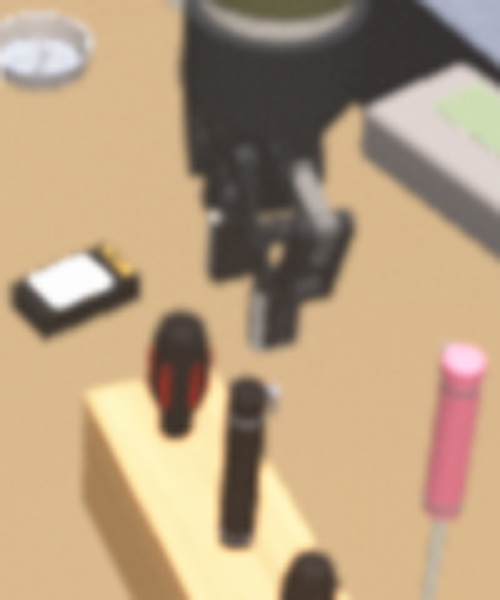

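The gripper is centred over the probe: finger midpoint at about side (380,262), barrel top at (379.6,277.6). Both neighbours are clear, so I descend.

Emit:
apply_moves:
  offset:
    - [-0.03, -0.02, 1]
    - [0, 0, 1]
    - [0, 0, 1]
    - [0, 0, 0.8]
    - [0, 0, 0.6]
  delta_rot:
    - [0, 0, 0]
    - [0, 0, 0]
    - [0, 0, 0]
    - [0, 0, 0]
    - [0, 0, 0]

```text
clock: 11.4
eef_pos: [0.5638, -0.2626, 0.1173]
orientation: [-0.288, -3.127, -0.002]
ft_force: [-0.1, 0.1, -0.6]
finger_gap: 0.496
gripper_force: 0.0
```

Emit:
apply_moves:
  offset:
    - [0, 0, 0]
    - [0, 0, 0]
    - [0, 0, 0]
    - [0, 0, 0]
    - [0, 0, 0]
  delta_rot:
    - [0, 0, 0]
    - [0, 0, 0]
    - [0, 0, 0]
    - [0, 0, 0]
    - [0, 0, 0]
  gripper: 1
  grip_force: 40

```text
clock: 11.9
eef_pos: [0.5652, -0.2649, 0.1194]
orientation: [0.29, 3.127, -0.001]
ft_force: [-0.3, 0.3, -2.1]
finger_gap: 0.218
gripper_force: 39.0
```

Emit:
apply_moves:
  offset:
    - [0, 0, -0.5]
    - [0, 0, -0.9]
    - [0, 0, -1]
    - [0, 0, -1]
    - [0, 0, -0.8]
  delta_rot:
    - [0, 0, 0]
    - [0, 0, 0]
    - [0, 0, 0]
    - [0, 0, 0]
    - [0, 0, 0]

```text
clock: 12.4
eef_pos: [0.5651, -0.265, 0.2265]
orientation: [0.29, 3.126, -0.002]
ft_force: [0.2, 0.5, -1.0]
finger_gap: 0.226
gripper_force: 39.0
```

```bash
python3 - <<'E'
from h import *
togo((.45,.0,.24),np.pi/2-.184);togo((.6096,.2085,.24))
E
```

```text
tcp [ 0.5651 -0.265   0.2265] t 12.4 shift [ 6.47  9.57 -0.56] F [ 0.2  0.5 -1. ] gap 0.226
rot [-0.001  0.002 -0.001] q [-0.57  0.41  0.17  1.33 -0.   -0.38]
tcp [ 0.5651 -0.265   0.2265] t 12.4 shift [ 1.73 18.94 -0.56] F [ 0.2  0.5 -1. ] gap 0.226
```

Emit:
apply_moves:
  offset:
    - [0, 0, -0.8]
    - [0, 0, -1]
    - [0, 0, -0.8]
    - [0, 0, -0.4]
    - [0, 0, 0]
  delta_rot:
    - [0, 0, 0]
    - [0, 0, 0]
    - [0, 0, 0]
    - [0, 0, 0]
    - [0, 0, 0]

```text
clock: 12.9
eef_pos: [0.5654, -0.2652, 0.3008]
orientation: [0.29, 3.125, -0.003]
ft_force: [0.1, -0.8, -0.8]
finger_gap: 0.224
gripper_force: 39.0
```

Emit:
apply_moves:
  offset:
    - [0.4, 0.5, 0]
    - [0.4, 0.8, 0]
    - [0.4, 0.8, 0]
    - [0.4, 0.8, 0]
    - [0.2, 0.8, 0]
  delta_rot:
    - [0, 0, 0]
    - [0, 0, 0]
    - [0, 0, 0]
    - [0, 0, 0]
    - [0, 0, 0]

```text
clock: 13.4
eef_pos: [0.5363, -0.1644, 0.2974]
orientation: [-0.29, -3.126, -0.001]
ft_force: [0.4, -0.2, -0.1]
finger_gap: 0.223
gripper_force: 39.1
```

Emit:
apply_moves:
  offset:
    - [0, 0.8, 0]
    - [0, 0.8, 0]
    - [0, 0.8, 0]
    - [0, 0.8, 0]
    - [0, 0.8, 0]
  delta_rot:
    - [0, 0, 0]
    - [0, 0, 0]
    - [0, 0, 0]
    - [0, 0, 0]
    - [0, 0, 0]

```text
clock: 13.9
eef_pos: [0.5554, -0.0663, 0.2973]
orientation: [-0.29, -3.126, -0.0]
ft_force: [0.4, 0.1, -0.1]
finger_gap: 0.22
gripper_force: 39.1
```

Emit:
apply_moves:
  offset:
    - [0, 0.8, 0]
    - [0, 0.8, 0]
    - [0, 0.8, 0]
    - [0, 0.7, 0]
    - [0, 0.4, 0]
  delta_rot:
    - [0, 0, 0]
    - [0, 0, 0]
    - [0, 0, 0]
    - [0, 0, 0]
    - [0, 0, 0]

```text
clock: 14.4
eef_pos: [0.5715, 0.0201, 0.2973]
orientation: [-0.288, -3.126, -0.0]
ft_force: [0.6, -0.4, 0.2]
finger_gap: 0.22
gripper_force: 39.1
```

```bash
python3 - <<'E'
from h import *
togo((.6096,.2085,.29),np.pi/2-.184)
g=vision.grab_frame("side");cv2.imwrite("pics/s5.png",g);f=vision.grab_frame("top");cv2.imwrite("pics/t5.png",f)
e=sense()["eef_pos"];u=proj("side",[e+[0,0,-.115],e+[0,0,.06],e+[0,0,-.039]]);print(u,proj("top",[e+[0,0,-.114]]))
c=u[2].astype(int);print(c)
cv2.imwrite("pics/c5.png",cv2.resize(g[c[1]-50:c[1]+50,c[0]-60:c[0]+60],(720,600),interpolation=2))
E
```

```text
tcp [0.5715 0.0201 0.2973] t 14.4 shift [-0.12  7.69  0.29] F [ 0.6 -0.4  0.2] gap 0.22
rot [-0.    -0.002  0.   ] q [-0.11  0.3   0.19  1.46  0.    0.08]
[[321.95027028 212.69547778]
 [321.24966187 155.5566628 ]
 [321.660203   189.03875198]] [[323.97637997 227.63023367]]
[321 189]
```

View pics/c5.png

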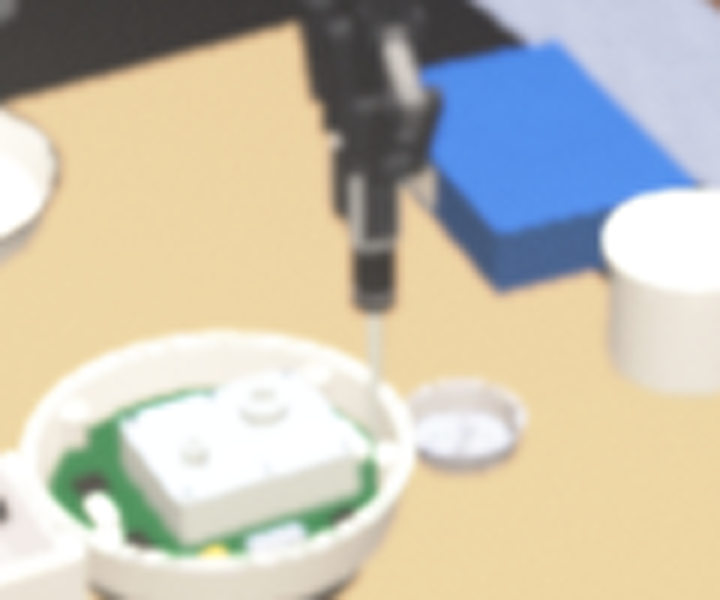

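The picture shows the probe held upright: barrel bottom at about side (323.3,189.8), stem below it, narrowly right of the TCP line. I carry it on to above the port.

Emit:
apply_moves:
  offset:
    - [0, 0.6, 0]
    - [0, 0.8, 0]
    - [0, 0.8, 0]
    - [0, 0.8, 0]
    - [0, 0.8, 0]
  delta_rot:
    - [0, 0, 0]
    - [0, 0, 0]
    - [0, 0, 0]
    - [0, 0, 0]
    - [0, 0, 0]

```text
clock: 15.0
eef_pos: [0.5896, 0.1127, 0.2984]
orientation: [-0.292, -3.128, 0.0]
ft_force: [0.1, 0.1, 0.0]
finger_gap: 0.221
gripper_force: 39.2
```

Emit:
apply_moves:
  offset:
    - [-0.1, 0.8, 0.3]
    - [0, 0.8, 0.5]
    - [0, 0.8, 0.5]
    - [0, 0.8, 0.5]
    - [0, 0.7, 0.5]
  delta_rot:
    - [0, 0, 0]
    - [0, 0, 0]
    - [0, 0, 0]
    - [0, 0, 0]
    - [0, 0, 0]

```text
clock: 15.5
eef_pos: [0.61, 0.2084, 0.2402]
orientation: [-0.291, -3.128, 0.0]
ft_force: [-0.5, -0.2, -0.8]
finger_gap: 0.223
gripper_force: 39.2
```

Emit:
apply_moves:
  offset:
    - [0, 0, 0.3]
    - [0, 0, 0.2]
    - [0, 0, 0]
  delta_rot:
    - [0, 0, 0]
    - [0, 0, 0]
    - [0, 0, 0]

```text
clock: 15.8
eef_pos: [0.6094, 0.2068, 0.2277]
orientation: [-0.291, -3.127, 0.001]
ft_force: [-0.3, 0.8, -1.0]
finger_gap: 0.225
gripper_force: 39.2
```

```bash
python3 - <<'E'
from h import *
togo((.6096,.2085,.2),np.pi/2-.184)
g=vision.grab_frame("side");cv2.imwrite("pics/s6.png",g);f=vision.grab_frame("top");cv2.imwrite("pics/t6.png",f)
e=sense()["eef_pos"];print(proj("side",[e+[0,0,-.1144],e+[0,0,-.0394],(.6096,.2085,.082)]).round(1),proj("top",[e+[0,0,-.1144],(.6096,.2085,.082)]).round(1))
a=cv2.resize(g[150:220,270:340],(400,400),interpolation=2);b=cv2.resize(f[185:255,220:290],(400,400),interpolation=2)
cv2.imwrite("pics/c6.png",np.hstack([a,b]))
for r in range(172,190):print(r,g[r,294:315].mean(1).round().astype(int))
E
```

```text
tcp [0.6094 0.2068 0.2277] t 15.8 shift [0.   0.07 1.11] F [-0.3  0.8 -1. ] gap 0.225
rot [-0.001 -0.001 -0.002] q [ 0.2   0.45  0.24  1.36 -0.    0.39]
[[303.7 195.7]
 [302.9 174.6]
 [303.7 204.2]] [[252.1 216.3]
 [253.2 217.7]]
172 [204 204 203 204 203 197 164 113  77  67  66  70 102 161 194 203 203 203
 203 204 204]
173 [204 204 204 204 203 197 170 125  95  82  79  87 117 167 195 203 204 205
 203 204 204]
174 [205 204 204 205 204 199 174 133 108 102  98  99 119 163 193 202 204 204
 204 204 204]
175 [204 203 204 204 204 201 186 151 121 112 112 114 133 171 196 203 204 203
 204 204 203]
176 [204 204 204 204 204 203 197 182 159 148 149 159 174 191 201 203 204 203
 205 204 203]
177 [205 204 204 205 205 204 204 199 192 189 191 197 199 202 203 204 204 204
 204 204 204]
178 [205 204 205 204 205 204 204 204 203 206 208 207 205 205 204 204 203 204
 204 204 204]
179 [205 204 204 204 204 205 204 204 205 207 210 206 204 204 204 204 204 205
 204 204 205]
180 [204 205 204 205 205 204 204 205 205 207 209 204 201 203 204 204 204 204
 204 204 205]
181 [204 205 204 204 205 205 204 205 204 207 210 205 201 204 204 205 205 205
 204 205 204]
182 [204 205 204 204 204 205 205 204 205 206 209 207 203 204 204 204 204 204
 204 204 204]
183 [205 205 205 205 205 205 204 204 204 205 209 206 204 204 204 204 204 205
 204 204 204]
184 [205 205 205 205 204 205 205 205 205 204 209 206 203 204 204 204 204 204
 204 204 203]
185 [205 204 205 204 204 205 205 204 205 204 207 205 203 204 204 204 204 205
 204 205 204]
186 [205 205 204 205 204 205 204 205 204 205 207 203 202 204 204 205 205 204
 205 204 205]
187 [205 205 205 204 204 205 204 205 204 204 207 204 202 204 203 205 205 204
 204 204 205]
188 [205 205 206 205 205 205 204 205 204 203 207 204 202 203 205 205 204 204
 205 205 204]
189 [206 205 205 205 205 204 205 205 203 202 207 205 202 204 204 205 205 205
 205 205 204]
```

View pics/c6.png

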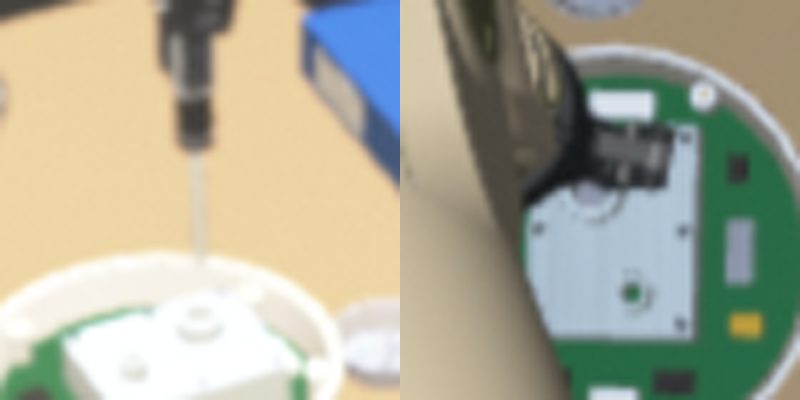

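Side half: the probe hangs upright over the wide collar, with barrel bottom at about (303.6,176) and the collar mouth at (304.4,204.6). Top half: the hand hides the probe but part of the port shows at about (254,219). I check both measurements against the earlier frames for the fine correction.

```bash
python3 - <<'E'
from h import *
s3=cv2.imread("pics/s3.png").astype(float);s5=cv2.imread("pics/s5.png").astype(float);s6=cv2.imread("pics/s6.png").astype(float)
C={"s3":(s3,np.array([.5645,-.2655,.08])),"s5":(s5,np.array([.5715,.0201,.2973-.0394])),"s6":(s6,np.array([.6094,.2068,.2277-.0394]))}
for n,(im,b) in C.items():
    p=proj("side",[b])[0];x,y=p.round().astype(int);g=im.mean(2)
    print(n,"pred",p.round(2));print(" col",g[y-6:y+9,x:x+2].mean(1).round().astype(int),"rows",y-6)
    us=[]
    for r in range(y-8,y-2):
        row=g[r,x-9:x+12];w=np.clip(np.percentile(row,80)-row-40,0,60);us.append((w*np.arange(x-9,x+12)).sum()/w.sum())
    print(" u",np.round(us,2),"pred u there",proj("side",[b+[0,0,.015]])[0].round(2))
k=proj("side",[(.6094-.0045,.2068-.0089,.1883)])[0];print("near edge pred s6",k)
d=s6-s3
for r in range(184,212):print(r,"s6B",s6[r,298:311,0].astype(int)," diff",d[r,298:311].mean(1).round().astype(int))
E
```

```text
s3 pred [376.1  307.62]
 col [ 56  57  57  58  64  80  91 132 202 226 231 231 230 230 230] rows 302
 u [377.39 377.31 377.2  377.09 377.02 376.94] pred u there [376.45 303.33]
s5 pred [321.55 189.23]
 col [ 65  65  67  67  77 100 104 118 169 204 212 212 211 212 212] rows 183
 u [322.87 322.84 322.85 322.85 322.86 322.93] pred u there [321.49 184.37]
s6 pred [302.7  175.02]
 col [ 64  63  64  66  81 100 112 149 190 207 209 208 208 208 207] rows 169
 u [303.65 303.42 303.5  303.63 303.64 303.59] pred u there [302.52 170.65]
near edge pred s6 [302.71370114 176.82224041]
184 s6B [164 165 164 165 167 177 190 181 168 165 164 164 164]  diff [20 21 21 21 20 20 24 22 19 20 20 20 20]
185 s6B [164 165 165 164 167 175 187 181 168 164 164 164 164]  diff [21 21 20 20 21 20 23 22 19 20 20 20 20]
186 s6B [164 165 163 165 166 176 187 180 168 165 164 166 165]  diff [20 20 20 20 19 21 22 19 17 20 21 21 20]
187 s6B [164 165 164 165 166 174 187 181 168 165 163 165 164]  diff [20 20 20 20 20 20 22 19 18 20 18 21 20]
188 s6B [165 165 164 164 166 174 187 182 169 164 165 165 164]  diff [21 21 20 21 20 20 23 
[... 1825 characters left out ...]
254 255 255]  diff [ 4  2  3  6 12 17 17 16 15  9  6  4  2]
206 s6B [255 255 253 251 251 250 251 251 251 250 248 253 255]  diff [ 2  3  7 10 11 11 10 10 11 11 13  8  3]
207 s6B [255 255 251 237 243 247 249 249 245 235 232 251 255]  diff [ 2  3 12 16 16 13 12 13 14 18 18 11  3]
208 s6B [255 255 252 231 222 225 228 228 225 222 237 253 255]  diff [ 2  3 10 18 22 20 20 19 21 21 17  8  3]
209 s6B [255 255 254 248 231 224 225 227 230 242 252 255 255]  diff [ 2  2  5 13 18 20 21 20 17 16  9  4  2]
210 s6B [255 255 255 254 252 249 249 250 252 254 255 255 255]  diff [ 2  2  3  5 11 13 13 12  9  6  3  2  1]
211 s6B [255 255 255 255 255 255 255 255 255 255 255 255 255]  diff [2 2 2 2 3 4 4 4 3 2 2 1 2]
```

```bash
python3 - <<'E'
from h import *
togo((.6097,.2085,.1714),np.pi/2-.184)
E
```

```text
tcp [0.61   0.2067 0.229 ] t 15.9 shift [0.02 0.07 2.3 ] F [-0.2 -0.1 -0. ] gap 0.22
rot [-0.     0.001 -0.002] q [ 0.2   0.45  0.25  1.36 -0.    0.39]
```

Emit:
apply_moves:
  offset:
    - [0, 0.07, 0]
    - [0, 0, 0.1]
    - [0, 0, 0.2]
    - [0, 0, 0.2]
    - [0, 0, 0]
  delta_rot:
    - [0, 0, 0]
    - [0, 0, 0]
    - [0, 0, 0]
    - [0, 0, 0]
    - [0, 0, 0]

```text
clock: 16.4
eef_pos: [0.6095, 0.2091, 0.2148]
orientation: [-0.29, -3.126, 0.001]
ft_force: [1.0, -0.5, -0.5]
finger_gap: 0.224
gripper_force: 39.2
```

```bash
python3 - <<'E'
from h import *
g=sum(vision.grab_frame("side").astype(float) for _ in range(3))/3;cv2.imwrite("pics/s7.png",g);s3=cv2.imread("pics/s3.png").astype(float)
for _ in range(3):
    vision.grab_frame("top");togo((.6097,.2085,.1714),np.pi/2-.184)
d=g-s3
for r in range(192,208):print(r,d[r,298:311].mean(1).round().astype(int))
e=sense()["eef_pos"];print(proj("side",[e+[0,0,-.1144]]))
b=g.mean(2)
for r in(176,178,180,182):
    w=np.clip(204-b[r,294:314],0,100);print(r,((w*np.arange(294,314)).sum()/w.sum()).round(2),b[r,304].round())
o=np.clip((g[180:215,284:324]-130)*2,0,255).astype(np.uint8);cv2.imwrite("pics/c7.png",cv2.resize(o,(640,560),interpolation=2))
E
```

```text
tcp [0.6101 0.2093 0.216 ] t 16.6 shift [ 0.01 -0.03  1.79] F [ 0.1  1.  -1.5] gap 0.221
rot [-0.     0.    -0.001] q [ 0.21  0.46  0.22  1.33 -0.    0.39]
tcp [0.6102 0.2093 0.2162] t 16.65 shift [ 0.01 -0.04  1.79] F [-0.5 -0.4 -0.6] gap 0.224
rot [-0.     0.    -0.001] q [ 0.21  0.46  0.22  1.33 -0.    0.39]
tcp [0.6102 0.2093 0.2162] t 16.7 shift [ 0.01 -0.04  1.79] F [ 0.1  0.7 -0.5] gap 0.226
rot [ 0.     0.    -0.001] q [ 0.21  0.46  0.22  1.33 -0.    0.39]
192 [18 18 18 19 17 17 21 18 16 18 18 17 18]
193 [18 19 18 18 18 17 18 16 16 17 18 18 18]
194 [15 15 16 16 14  9  3  2 10 16 17 18 18]
195 [ 11  11  11  11   9   0 -13 -10   2   8  12  15  16]
196 [ 13  13  12  12   9  -3 -15 -11   2   8  10  11  10]
197 [ 14  14  14  14  12   2 -10  -6   6  11  12  12  11]
198 [15 15 14 15 12  5 -2  0  9 14 15 14 13]
199 [14 14 14 14 14 10  6  7 11 15 15 15 15]
200 [14 15 14 15 13 13 12 12 13 14 16 15 14]
201 [14 15 14 13 13 12 10  8  7 10 14 13 11]
202 [15 12 11  9  7  7  7  6  4  5  6  6  5]
203 [13  8  5  4  7 10 12 11  9  5  3  2  2]
204 [ 7  4  3  3 11 15 17 16 15  8  3  2  2]
205 [ 3  2  3  5 11 15 14 15 13  8  5  3  2]
206 [ 2  3  7 10 10 10  9  9 10 10 12  8  3]
207 [ 2  3 10 14 14 12 11 12 12 15 16 10  3]
[[303.50051819 198.68163084]]
176 303.57 78.0
178 303.61 110.0
180 303.62 181.0
182 303.71 210.0[ WARN:0@3.977] global loadsave.cpp:1063 imwrite_ Unsupported depth image for selected encoder is fallbacked to CV_8U.
```

View pics/c7.png

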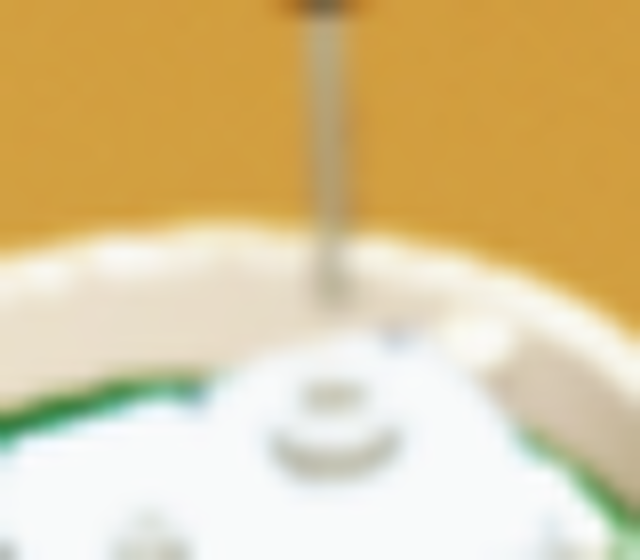

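The picture shows the upright stem ending at about side (304.3,198.5), directly over the collar mouth at (304.5,204.6). I make a small y correction and descend slowly.

Emit:
apply_moves:
  offset:
    - [0, -0.05, 0]
    - [0, 0, 0.1]
    - [0, 0, 0.1]
    - [0, 0, 0.1]
    - [0, 0, 0]
  delta_rot:
    - [0, 0, 0]
    - [0, 0, 0]
    - [0, 0, 0]
    - [0, 0, 0]
    - [0, 0, 0]

```text
clock: 17.2
eef_pos: [0.6095, 0.208, 0.2078]
orientation: [-0.29, -3.127, 0.001]
ft_force: [0.2, -0.9, -0.4]
finger_gap: 0.225
gripper_force: 39.2
```

Emit:
apply_moves:
  offset:
    - [0, 0, 0.05]
    - [0, 0, 0.1]
    - [0, 0, 0.1]
    - [0, 0, 0.1]
    - [0, 0, 0.1]
  delta_rot:
    - [0, 0, 0]
    - [0, 0, 0]
    - [0, 0, 0]
    - [0, 0, 0]
    - [0, 0, 0]

```text
clock: 17.7
eef_pos: [0.6098, 0.208, 0.197]
orientation: [-0.29, -3.128, 0.0]
ft_force: [0.5, -0.6, -0.0]
finger_gap: 0.221
gripper_force: 39.2
```

```bash
python3 - <<'E'
from h import *
for _ in range(4): g=vision.grab_frame("side").astype(float)
cv2.imwrite("pics/s8.png",g.astype(np.uint8));togo((.6098,.2082,.1714),np.pi/2-.184)
d=g-cv2.imread("pics/s3.png")
for r in range(198,209):print(r,d[r,298:311].mean(1).round().astype(int))
e=sense()["eef_pos"];b=g.mean(2);print(proj("side",[e+[0,0,-.1144],e+[0,0,-.0394]]).round(2))
print(b[178:190,303:305].mean(1).round())
E
```

```text
tcp [0.6098 0.208  0.1972] t 17.9 shift [0.   0.01 1.03] F [-0.2  0.6 -1.2] gap 0.221
rot [-0.    -0.    -0.001] q [ 0.2   0.46  0.18  1.29 -0.    0.39]
198 [12 14 13 13 10  2 -7 -9  4 12 14 12 12]
199 [12 13 13 13 12  6 -4 -7  4 13 13 13 13]
200 [ 13  13  13  13  11   9  -3 -10   2  10  13  13  13]
201 [ 13  13  12  12  11   7  -8 -17  -1   7  12  11  10]
202 [ 13  11  10   8   7   5  -9 -20  -2   4   6   5   5]
203 [ 12   8   4   4   7   7  -5 -16  -1   4   2   2   2]
204 [ 7  4  2  3 10 12  5  0  7  7  3  2  2]
205 [ 3  2  3  5 10 13 10 10 10  7  5  3  2]
206 [ 2  3  6  9  9  9  8  8  9  9 11  7  3]
207 [ 2  3  9 13 12 11  9 11 11 14 14  9  3]
208 [ 2  2  8 15 18 16 15 15 17 17 13  7  3]
[[303.79 204.02]
 [302.99 183.5 ]]
[ 64.  63.  64.  70.  85.  95. 116. 162. 192. 200. 200. 199.]
```

```bash
python3 - <<'E'
from h import *
from scipy.ndimage import map_coordinates as mc
g=cv2.imread("pics/s3.png").astype(float)[...,0]
c=np.array([.57936,.20158]);A=[];B=[]
cc=proj("side",[(*c,.065)])[0]
for a in np.linspace(-.6,2.9,71):
    X=np.array([*(c+.1*np.array([np.cos(a),np.sin(a)])),.065]);p=proj("side",[X])[0]
    t=proj("side",[X+1e-3*np.array([-np.sin(a),np.cos(a),0])])[0]-p;n=np.array([t[1],-t[0]])/np.hypot(*t)
    if n@(p-cc)<0:n=-n
    s=np.arange(-2,5,.1);v=mc(g,[p[1]+s*n[1],p[0]+s*n[0]],order=1)
    out=v[-8:].mean();inn=v[:40].max()
    if inn-out<30:continue
    i=np.where(v>(inn+out)/2)[0].max();A.append(n);B.append(s[i]+.05)
A=np.array(A);B=np.array(B);print(len(B),B.round(1))
f=least_squares(lambda d:A@d[:2]+d[2]-B,[0,0,0],loss="soft_l1",f_scale=.2);print("du dv grow",f.x)
f=least_squares(lambda d:A@d[:2]-B,[0,0],loss="soft_l1",f_scale=.2);print("du dv",f.x)
E
```

```text
67 [ 1.1  0.6  1.1  1.2  1.1  1.   1.1  1.2  1.2  1.1  1.   1.1  1.1  1.1
  1.   1.   1.   1.   0.9  1.   0.9  0.8  0.9  0.9  0.7  0.7  0.5  0.5
  0.7  0.8  0.8  0.7  0.4  0.5  0.6  0.7  0.5  0.5  0.6  0.6  0.5  0.5
  0.5  0.5  0.5  0.5  0.4  0.4  0.4  0.3  0.2  0.2  0.2  0.1 -0.  -0.
 -0.  -0.  -0.1 -0.1 -0.1  0.1  1.9  3.2  3.1  2.6  2.1]
du dv grow [0.5620368  0.01940865 0.64916285]
du dv [ 0.5297096  -0.72782128]
```

Emit:
apply_moves:
  offset:
    - [0.03, -0.02, 0]
    - [0, 0, 0]
    - [0, 0, 0.05]
    - [0, 0, 0.1]
    - [0, 0, 0.1]
  delta_rot:
    - [0, 0, 0]
    - [0, 0, 0]
    - [0, 0, 0]
    - [0, 0, 0]
    - [0, 0, 0]

```text
clock: 18.4
eef_pos: [0.6091, 0.2077, 0.1908]
orientation: [0.29, 3.128, -0.0]
ft_force: [-0.2, 0.4, -0.4]
finger_gap: 0.226
gripper_force: 39.2
```

Emit:
apply_moves:
  offset:
    - [0, 0, 0.1]
    - [0, 0, 0.1]
    - [0, 0, 0.1]
    - [0, 0, 0.05]
    - [0, 0, 0]
  delta_rot:
    - [0, 0, 0]
    - [0, 0, 0]
    - [0, 0, 0]
    - [0, 0, 0]
    - [0, 0, 0]

```text
clock: 18.9
eef_pos: [0.6089, 0.2076, 0.1819]
orientation: [-0.29, -3.128, 0.0]
ft_force: [0.4, -0.3, -0.1]
finger_gap: 0.222
gripper_force: 39.2
```

```bash
python3 - <<'E'
from h import *
g=0
for _ in range(4): g=g+vision.grab_frame("side").astype(float)/4
cv2.imwrite("pics/s9.png",g.astype(np.uint8));togo((.609,.2077,.1714),np.pi/2-.184)
d=g-cv2.imread("pics/s3.png")
for r in range(198,209):print(r,d[r,298:311].mean(1).round().astype(int))
e=sense()["eef_pos"];b=g.mean(2);print(proj("side",[e+[0,0,-.1144],e+[0,0,-.0394]]).round(2))
print(b[182:196,303:305].mean(1).round())
o=np.clip((g[180:215,284:324]-150)*2.4,0,255).astype(np.uint8);cv2.imwrite("pics/c9.png",cv2.resize(o,(640,560),interpolation=2))
E
```

```text
tcp [0.6091 0.2077 0.1824] t 19.1 shift [ 0.   -0.    0.44] F [-0.  -0.2  0.1] gap 0.226
rot [ 0.     0.    -0.001] q [ 0.2   0.46  0.15  1.26 -0.    0.39]
198 [12 13 12 13 10  2 -6 -6  5 12 13 12 11]
199 [12 12 12 12 11  2 -7 -7  4 12 13 13 12]
200 [ 12  12  12  13   9   2 -10 -11   2  10  14  12  12]
201 [ 12  12  12  11   9   0 -15 -16   0   8  12  11   9]
202 [ 13  11   9   8   6   1 -14 -16  -1   4   6   5   5]
203 [ 12   8   4   4   6   4  -9 -14   0   4   2   2   2]
204 [ 6  3  2  3  9 10  4  0  7  7  3  2  2]
205 [ 3  2  3  5  9 12 10  8  9  7  5  3  2]
206 [ 2  3  6  8  9  9  8  7  8  9 10  7  3]
207 [ 2  3  9 12 12 11  9 10 11 13 14  9  3]
208 [ 2  2  8 14 17 15 15 14 16 16 13  6  3]
[[303.78 208.03]
 [302.98 187.75]]
[ 65.  64.  64.  68.  80.  95. 112. 154. 189. 199. 200. 202. 214. 225.]
```

View pics/c9.png

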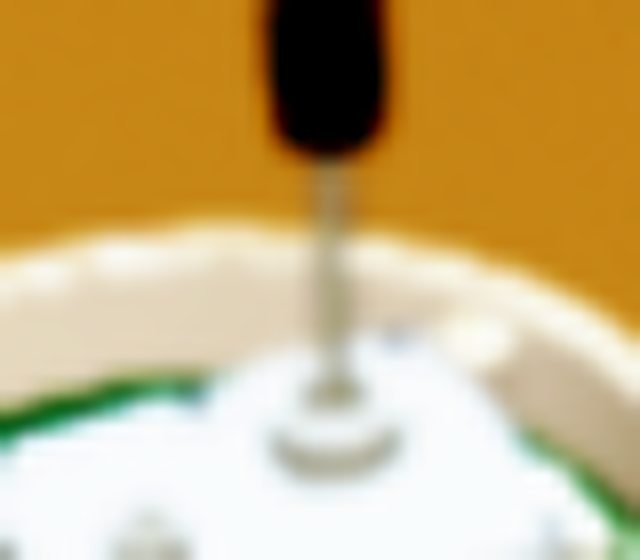

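The stem now enters the wide collar centrally: stem at u≈304.5, collar centre at u≈304.5, upright. There is no contact force, so I lower it the last 11 mm.

Emit:
apply_moves:
  offset:
    - [0, 0, 0.1]
    - [0, 0, 0.1]
    - [0, 0, 0.1]
    - [0, 0, 0.1]
    - [0, 0, 0.05]
  delta_rot:
    - [0, 0, 0]
    - [0, 0, 0]
    - [0, 0, 0]
    - [0, 0, 0]
    - [0, 0, 0]

```text
clock: 19.6
eef_pos: [0.6089, 0.2076, 0.1705]
orientation: [-0.29, -3.128, 0.0]
ft_force: [0.2, -0.3, -1.1]
finger_gap: 0.225
gripper_force: 39.2
```

Emit:
apply_moves:
  offset:
    - [0, 0, 0]
    - [0, 0, 0]
    - [0, 0, 0]
    - [0, 0, 0]
    - [0, 0, 0]
  delta_rot:
    - [0, 0, 0]
    - [0, 0, 0]
    - [0, 0, 0]
    - [0, 0, 0]
    - [0, 0, 0]

```text
clock: 20.1
eef_pos: [0.6091, 0.2077, 0.1711]
orientation: [0.29, 3.128, -0.0]
ft_force: [0.2, -0.2, -0.6]
finger_gap: 0.221
gripper_force: 39.2
```

```bash
python3 - <<'E'
from h import *
g=0
for _ in range(4): g=g+vision.grab_frame("side").astype(float)/4
togo((.609,.2077,.1714),np.pi/2-.184)
d=(g-cv2.imread("pics/s3.png")).mean(2)
for r in range(199,203):
    w=np.clip(np.median(d[r,296:314])-d[r,300:310]-2,0,None);print(r,(w*np.arange(300,310)).sum()/w.sum())
e=sense()["eef_pos"];b=g.mean(2);print(proj("side",[e+[0,0,-.0394]]).round(2),b[187:199,304].round())
E
```

```text
tcp [0.6091 0.2077 0.1711] t 20.3 shift [ 0.    0.   -0.01] F [-0.  -0.2 -0.5] gap 0.222
rot [-0.     0.    -0.001] q [ 0.2   0.47  0.13  1.23 -0.    0.39]
199 304.43814432989694
200 304.45497630331755
201 304.5196078431372
202 304.59201388888886
[[303.1  190.91]] [ 64.  66.  75.  92. 107. 143. 184. 210. 221. 221. 218. 218.]
```

The stem is centred on the collar, still, and at the right depth. I hand the job in.

```bash
python3 -c "
from plant import workorder
print(workorder.finish_job())"
```

```text
the job is handed in; nothing more can be done
None
```

I pressed and held the power key for over a second, then took the probe from the block and handed the job in with it still gripped, upright and centred in the wide port. Its tip is about 25 mm below the rim by my measurements, and no contact force showed on the way in; the hand-in returned no verdict.

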